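# Press the tube caps home and lock the rack

### The job

Pick up the steel cap press and slide it along the rack's two steel rails, pressing steadily so that all six red caps are pushed fully home; do not lift it off part-way along the row and do not slam it down. Then stand the press back upright in its white tray and let go, and finally swing the orange keeper over the caps until it is fully closed. Leave the green carton, the tape roll and the marker where they are.

Things in the scene. Friction and masses are not known exactly. Their poses are not given: they have to be found in the camera images.
- rack: Blue tube rack, fixed, 72 wide (x), 210 long (y), 55 high; origin at the centre of its underside. Two steel rails, 8 wide, run along y over its whole length, centred at x = -18 and +18, tops at z = 55. Bare rail for 45 at both ends, room to set the press down before the first cap. Two small catch hooks at x = 43, y = -60 and +60, reach z = 65.
- rack_top (a point): Centre of the row of six red caps, at rail-top height (rack x = 0, y = 0, z = 55). Caps are 14 across, on the centre line at rack y = -50, -30, -10, 10, 30, 50. At the start they stand 4 to 6 proud of the rails; fully home they are flush with the rail tops. Each gives way under about 3 N and stays where it is pushed.
- keeper (a joint): Angle of the orange keeper, a hinged frame of 7 mm rod: two arms at rack y = -112 and +112 and a crossbar 70 from the hinge. 0: closed, level over the caps, crossbar at rack x = +34, z = 59.5; grows as it swings up and back towards rack -x (1.57: upright). It starts leaning back at 2.2 to 2.5. Stiff hinge: stays where left, moves under about 1.5 N at the crossbar.
- keeper_hinge (a point): Middle of the keeper's hinge axis, which runs along rack y, at rack x = -36, z = 59.5.
- keeper_bar (a point): Middle of the keeper's crossbar, where it has a tab 36 long (along the bar), 12 wide and 8 thick, centred on the bar.
- press: Cap press, loose, 0.28 kg: steel sled, black handle. Origin: centre of its underside. Slides along its own x, either way. Flat sole 30 long (x), 48 wide (y); at both ends it turns up like a ski, 10 over the next 18 (66 long in all). Handle 24 (x) x 22 (y), z = 17 to 64, central; grip its 22 mm width. The handle is sprung: it sinks up to 6, from 4 N to 16 N. Spans both rails with x along rack y.
- handle (a joint): How far the press's sprung handle is pushed down into the sled, in m: 0 free (under 4 N), 0.006 fully sunk (16 N); about 0.003 is a good steady pressure.
- tray: White shallow tray, fixed, 110 (x) x 90 (y), walls 4 thick and 12 high, floor about 4 thick; origin at the centre of its underside. The press stands in it.
- cap1 (a joint): How far cap 1 (at rack y = -50) is pushed in, in m: 0 is 6 mm proud, 0.006 is fully home, flush with the rails.
- cap2 (a joint): How far cap 2 (at rack y = -30) is pushed in, in m: 0 is 6 mm proud, 0.006 is fully home, flush with the rails.
- cap3 (a joint): How far cap 3 (at rack y = -10) is pushed in, in m: 0 is 6 mm proud, 0.006 is fully home, flush with the rails.
- cap4 (a joint): How far cap 4 (at rack y = 10) is pushed in, in m: 0 is 6 mm proud, 0.006 is fully home, flush with the rails.
- cap5 (a joint): How far cap 5 (at rack y = 30) is pushed in, in m: 0 is 6 mm proud, 0.006 is fully home, flush with the rails.
- cap6 (a joint): How far cap 6 (at rack y = 50) is pushed in, in m: 0 is 6 mm proud, 0.006 is fully home, flush with the rails.
- carton: green four-cell open plastic box, 100 x 90 x 50, loose; origin under its centre
- tape: yellow roll of tape lying flat, 64 across, 19 high, loose
- marker: white and blue marker pen lying flat, 125 long, 14 thick, loose

How it is judged:
On the way, in this order (a step that is already met when the one before it is completed fails the run):
1. all six caps are pushed home, with the press still bearing on the rack (value of joint each of cap1, cap2, cap3, cap4, cap5, cap6 above 0.0045 m and contact force between press and rack above 1 N), for 0.05 s.
2. the press stands upright in its tray again, let go (horizontal distance between press and tray below 0.03 m and z of press in the frame of tray below 0.01 m and angle between press's own z axis and vertical below 0.12 rad and contact force between the fingers and press below 0.1 N and linear speed of press below 0.02 m/s), for 0.2 s.
3. the keeper is closed over the caps (value of joint keeper below 0.08 rad), for 0.1 s.
At the end, for the whole second after the job is handed in: All six caps pushed in by more than 4.5 of their 6 mm; the press stands upright (within 0.12 rad) and still on the tray's floor, its origin within 30 mm of the tray's centre, not held; the keeper is closed to within 0.08 rad (all of step 2 and value of joint each of cap1, cap2, cap3, cap4, cap5, cap6 above 0.0045 m and value of joint keeper below 0.08 rad); the robot touches nothing.
It fails at once if the press is off the rack while some caps are home (over 4.5 mm) and others still stand proud (pushed in less than 3 mm) (value of joint any of cap1, cap2, cap3, cap4, cap5, cap6 above 0.0045 m and value of joint any of cap1, cap2, cap3, cap4, cap5, cap6 below 0.003 m and contact force between press and rack below 0.1 N).
It fails at once if the press is slammed or forced on the rack (over 45 N) (contact force between press and rack above 45 N).
It fails at once if the carton, tape or marker is moved by more than 30 mm (distance of any of carton, tape, marker from where it was at the start of the episode above 0.03 m).
It also fails if it takes over 72 s, if anything falls off the work surface, if the arm or the gripper's body presses on something with over 40 N, if the wrist force passes 120 N, or if a joint passes its speed limit or range.

### The arm

A 6-joint arm with a two-finger parallel gripper is mounted at the origin on the work surface. World frame = base frame: x ahead of the robot, y to its left, z up, the work surface at z = 0. Lengths are in m, angles in rad, forces in N, time in s.
With the tool pointing down it reaches from about 0.3 to 0.875 m from the base axis. Payload 6.4 kg.
Tool frame: the origin (TCP) lies between the finger pads; the fingertips stand 25 mm ahead of it and the grasp point (between the pads) lies 6 mm ahead of it; z points along the fingers, y is the line along which they close (so a half turn about z gives the same grasp; the last joint's range is limited). The gripper opens to 85 mm and grips with 20 to 120 N. Pads are 22 mm wide; open, the fingers measure 114 mm over their backs; the gripper's body (76 mm by 85 mm) begins 54 mm behind the grasp point. The pads swing forward as they close: fully open they stand 13 mm farther back than shut.
Start: joints at [1.142, 0.181, 1.607, -0, 1.354, -0.206], TCP at [0.127, 0.561, 0.256] pointing down, gripper open.
Joint ranges: [-2.99, 2.99], [-0.89, 2.07], [0.3, 2.58], [-1.14, 4.28], [0, 2.63], [-3.12, 3.12]. Speed limits (rad/s): [2.57, 2.57, 3.01, 3.14, 3.14, 3.14].

### API

Orientations are given as a unit quaternion [w, x, y, z].
In Python, from bench import ctrl gives the robot as it stands.
- The arm moves only by the tool servo_tool, never from a script. Its argument "series" is text: rows parted by semicolons, each of 7 numbers parted by spaces: the gripper command: -1 is fully open, 1 is shut, values between are in proportion, then the shift along the tool's x, y, z in m, then the turn, a rotation vector about the tool's x, y, z in degrees. A call has 1 to 12 rows; each row is the pose to reach, as a shift and turn from the pose commanded when the call began, along the tool's axes at that moment; what a row does not reach only later rows make up. A row lasts 1/12 s, in which the tool goes at most 41.7 mm and 7.16 degrees, less where a joint would pass 70% of its speed; a pose out of reach is approached as far as the arm can. A call with a gripper value outside its range is refused whole. The fingers move at their own pace and stop on an object; the grip force is fixed at half the most. Time passes only in rows, so rows that repeat a pose let the fingers close. It gives the time, the measured TCP pose, the force, the opening and the grip force at its end, in the units of the state.
- ctrl.get_obs(): the state, without advancing time (a new reading comes with each control period).
- ctrl.camera(name): name is "scene" or "top" or "wrist"; returns a dict with "img" (384x512x3 uint8, red, green, blue), "z_map" (384x512 float32, m along the optical axis (not along the pixel's ray), 0 where there is no reading), "fovy" (degrees; the focal length in pixels is half the picture's height over the tangent of half this angle, whatever the lens; pixels are square), "cx", "cy" (the principal point, pixels), "extrinsics" (4x4, takes a point from camera to world coordinates); the wrist camera has in their place "T_tool_cam" (4x4, takes a point from camera to tool coordinates, whose origin is the TCP and whose axes are the flange's). Camera axes: x right, y down, z forward; pixel columns grow to the right and rows downward; lengths in m; the calibration is good to about 2 mm. A picture is of the moment at which its call begins: read the wrist's pose just before it.
- ctrl.hand_in(): hands the job in; it is judged then, once.
The state is a dict: "time_s": time; "q": joint angles; "dq": joint speeds; "joint_efforts": joint torques, N m; "eef_pos": TCP position; "eef_rot": TCP orientation; "wrist_force": force on the tool from outside, world axes, zero at the start; "torque": the same for the moment, N m; "opening": opening from 0.0 (shut) to 1.0 (fully open); "grasp_force": force on a finger pad.
Only numpy, scipy, OpenCV 4.12 (cv2) and the standard library are available. Lean on these libraries where they do the work, as an engineer would, in place of code of your own. Each camera call takes 0.05 s, during which the arm holds its last target. There are 200 camera calls.

## Working session

There is one attempt and no reset: what is moved stays moved. The work goes in short steps, Python scripts to look and compute and a tool call to move; the robot and the scene stay as the last step left them, time stands still between calls to the robot, and variables do not carry over. Pictures are saved under pics/ and viewed, at most 10 in all, crops included, and the job is handed in when it is done.

Besides the shell and the picture viewer there is one more tool, called after "Call:" as name(argument=value, ...) on one line, values as JSON. servo_tool: Moves the arm, as the interface text tells. Its arguments: {"type":"object","properties":{"series":{"type":"string"}},"required":["series"]}

```bash
mkdir -p pics
cat > h.py <<'E'
import numpy as np, cv2
from bench import ctrl
from scipy.spatial.transform import Rotation as R
def cloud(c,T=None):
    T=c.get("extrinsics") if T is None else T
    T=np.array(T)
    f=192/np.tan(np.radians(c["fovy"])/2); z=c["z_map"]
    v,u=np.mgrid[:384,:512]
    P=np.stack([(u-c["cx"])/f*z,(v-c["cy"])/f*z,z],-1)
    P=P@T[:3,:3].T+T[:3,3]; P[z==0]=np.nan
    return P
def pose():
    o=ctrl.get_obs(); q=o["eef_rot"]; T=np.eye(4)
    T[:3,:3]=R.from_quat([q[1],q[2],q[3],q[0]]).as_matrix(); T[:3,3]=o["eef_pos"]; return T
E
python3 - <<'E'
from h import *
print(ctrl.get_obs()); print(np.round(pose(),3))
a=ctrl.camera("scene");b=ctrl.camera("top")
np.savez("s.npz",**a);np.savez("t.npz",**b)
for n,c in(("scene",a),("top",b)):
    cv2.imwrite(f"pics/{n}0.png",cv2.resize(c["img"][...,::-1],(768,576)))
    print(n,c["fovy"],np.round(c["extrinsics"],3).tolist())
E
```

```text
{'time_s': 0.0, 'q': array([ 1.14171701e+00,  1.81522271e-01,  1.60799616e+00,  6.11442362e-06,
        1.35376905e+00, -2.06325773e-01]), 'dq': array([-0.00021064,  0.00099045, -0.0002815 ,  0.00117488, -0.00068388,
        0.00140949]), 'joint_efforts': array([-9.72800626e-04, -4.44877088e+01, -3.51330578e+01, -6.77729968e-04,
        9.41267033e-03, -5.40264102e-05]), 'eef_pos': array([0.1268125 , 0.56033578, 0.25540038]), 'eef_rot': array([-2.67554637e-04,  1.11147264e-01,  9.93803586e-01, -8.04072436e-04]), 'wrist_force': array([ 0.64761693, -0.44415125, -0.45415317]), 'torque': array([-0.00633878, -0.00436479, -0.00311794]), 'grasp_force': 0.0, 'opening': 0.9992163727082801}
[[-0.975  0.221 -0.001  0.127]
 [ 0.221  0.975 -0.002  0.56 ]
 [ 0.    -0.002 -1.     0.255]
 [ 0.     0.     0.     1.   ]]
scene 57.760392907173845 [[-0.537, 0.586, -0.606, 1.123], [0.843, 0.377, -0.383, 0.349], [0.004, -0.717, -0.697, 0.657], [0.0, 0.0, 0.0, 1.0]]
top 47.28642882137427 [[-0.027, -0.99, 0.137, 0.466], [-1.0, 0.026, -0.012, 0.026], [0.008, -0.137, -0.991, 1.258], [0.0, 0.0, 0.0, 1.0]]
```

View pics/scene0.png

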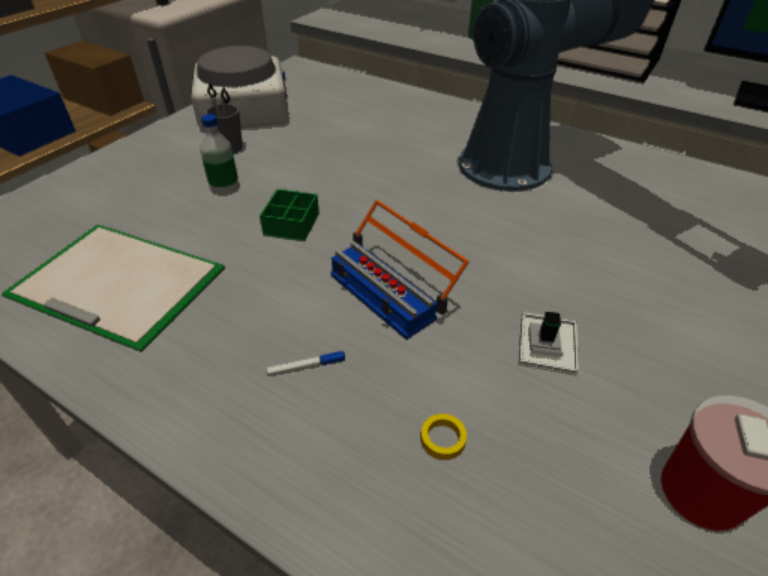

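View pics/top0.png

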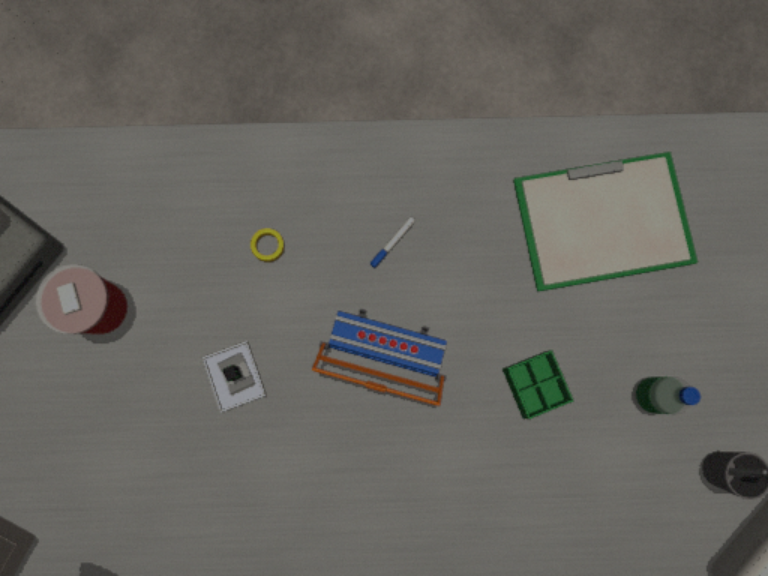

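The scene view shows the rack with the keeper leaning back towards the robot and the press standing in its tray. In the top view (768 px wide) the caps run from (362,335) to (415,350), the tray is at (235,377) with the handle at (233,373), and the carton is at (537,384).

Run:
```python
from h import *
c=dict(np.load("t.npz")); P=cloud(c); im=c["img"]; hsv=cv2.cvtColor(im,cv2.COLOR_RGB2HSV)
H,S,V=[hsv[...,i].astype(int) for i in range(3)]
f=192/np.tan(np.radians(c["fovy"])/2);E=c["extrinsics"]
def ray(u,v,z):
    d=E[:3,:3]@np.array([(u-c["cx"])/f,(v-c["cy"])/f,1]); o=E[:3,3]; return o+d*(z-o[2])/d[2]
ws=lambda a,b,x,y:(np.mgrid[:384,:512][1]*1.5>a)&(np.mgrid[:384,:512][1]*1.5<b)&(np.mgrid[:384,:512][0]*1.5>x)&(np.mgrid[:384,:512][0]*1.5<y)
red=ws(340,430,315,365)&((H<6)|(H>172))&(S>150)&(V>90)
n,l,st,ce=cv2.connectedComponentsWithStats(red.astype(np.uint8))
pts=[]
for i in range(1,n):
    if st[i,4]>=6:
        p=ray(*ce[i],.059); pts.append(p); print("cap",st[i,4],p.round(4),np.nanmedian(P[l==i],0).round(4))
pts=np.array(pts); print("c",pts.mean(0).round(4))
vx,vy,x0,y0=cv2.fitLine(pts[:,:2].astype(np.float32),2,0,.01,.01).ravel(); print("row yaw of rack y",np.degrees(np.arctan2(vy,vx)))
def rect(m,z,name):
    m=cv2.morphologyEx(m.astype(np.uint8),cv2.MORPH_CLOSE,np.ones((5,5)))
    k=max(cv2.findContours(m,0,2)[0],key=cv2.contourArea).reshape(-1,2)
    q=np.array([ray(*p,z)[:2] for p in k],np.float32); print(name,[np.round(x,4).tolist() if not isinstance(x,float) else x for x in cv2.minAreaRect(q)])
rect(ws(190,280,330,420)&(V>120)&(S<60),.012,"tray")
rect(ws(300,460,300,385)&(H>100)&(H<125)&(S>130),.05,"rack")
hb=ws(215,255,355,395)&(P[...,2]>.05); print("handle",hb.sum(),P[hb].mean(0).round(4), P[hb][:,2].max())
sl=ws(210,260,350,400)&(P[...,2]>.015)&(P[...,2]<.04); print("sled",sl.sum(),[np.round(x,4) for x in cv2.minAreaRect(P[sl][:,:2].astype(np.float32))])
o=ws(300,460,340,410)&(H>6)&(H<18)&(S>150)&(P[...,2]>.04)
print("keeper",[(P[o&(abs(P[...,2]-z)<.006)].mean(0).round(3)) for z in(.065,.08,.1,.11)],np.nanmax(P[o][:,2]))
g=ws(490,590,340,430)&(H>45)&(H<85)&(S>80); print("carton",P[g].mean(0),P[g].max(0))
```

```text
cap 14 [0.563  0.0402 0.059 ] [0.563  0.0394 0.0574]
cap 15 [0.5576 0.0213 0.059 ] [0.5567 0.0203 0.0593]
cap 14 [0.5513 0.0026 0.059 ] [0.5508 0.0025 0.0574]
cap 12 [ 0.5459 -0.0164  0.059 ] [ 0.5459 -0.0164  0.0584]
cap 13 [ 0.5396 -0.0357  0.059 ] [ 0.5388 -0.0365  0.0578]
cap 14 [ 0.5339 -0.0549  0.059 ] [ 0.534  -0.0555  0.0584]
c [ 0.5486 -0.0072  0.059 ]
row yaw of rack y 72.88309
tray [[0.4954, 0.2827], [0.1086, 0.0888], 18.73261833190918]
rack [[0.5459, -0.0065], [0.2062, 0.0682], 72.95584869384766]
handle 85 [0.5001 0.2762 0.0648] 0.07010200759496232
sled 119 [array([0.503, 0.271]), array([0.0654, 0.0614]), np.float64(23.9998)]
keeper [array([0.511, 0.004, 0.066]), array([0.493, 0.007, 0.083]), array([0.485, 0.025, 0.1  ]), array([0.469, 0.016, 0.112])] 0.11927745784950283
carton [nan nan nan] [nan nan nan]
```

Call:
servo_tool(series="-1 -0.38 -0.2 0 0 0 0;-1 -0.38 -0.2 0 0 0 0;-1 -0.38 -0.2 0 0 0 0;-1 -0.38 -0.2 0 0 0 0;-1 -0.38 -0.2 0 0 0 0;-1 -0.38 -0.2 0 0 0 0;-1 -0.38 -0.2 0 0 0 0;-1 -0.38 -0.2 0 0 0 0;-1 -0.38 -0.2 0 0 0 0;-1 -0.38 -0.2 0 0 0 0;-1 -0.38 -0.2 0 0 0 0;-1 -0.38 -0.2 0 0 0 0")

```text
time_s: 1.1
eef_pos: [0.4557, 0.2793, 0.2559]
eef_rot: [-0.0, 0.114, 0.994, -0.0]
wrist_force: [0.3, 0.2, 1.5]
opening: 0.999
grasp_force: 0.0
```

Run:
```python
from h import *
T=pose(); c=ctrl.camera("wrist"); np.savez("w.npz",**c)
print(T.round(4)); print(np.round(c["T_tool_cam"],3), c["fovy"])
P=cloud(c,T@c["T_tool_cam"]); z=P[...,2]
from collections import Counter
hsv=cv2.cvtColor(c["img"],cv2.COLOR_RGB2HSV); V=hsv[...,2]
near=(np.hypot(P[...,0]-.4954,P[...,1]-.2827)<.08)
hb=near&(z>.06)&(z<.075); sl=near&(z>.016)&(z<.035); tr=near&(z>.009)&(z<.0145)
for n,m in(("handle",hb),("sled",sl),("tray",tr)):
    if m.sum()>20: print(n,m.sum(),P[m].mean(0).round(4),cv2.minAreaRect(P[m][:,:2].astype(np.float32)))
cv2.imwrite("pics/w1.png",c["img"][...,::-1])
```

```text
[[-9.742e-01  2.256e-01 -1.000e-04  4.557e-01]
 [ 2.256e-01  9.742e-01 -7.000e-04  2.793e-01]
 [-1.000e-04 -7.000e-04 -1.000e+00  2.559e-01]
 [ 0.000e+00  0.000e+00  0.000e+00  1.000e+00]]
[[-0.001 -0.947 -0.323  0.083]
 [ 1.    -0.001 -0.    -0.001]
 [ 0.    -0.323  0.947 -0.118]
 [ 0.     0.     0.     1.   ]] 58.62013093015881
handle 586 [0.4982 0.279  0.067 ] ((0.499858021736145, 0.2786995470523834), (0.02484801970422268, 0.022615984082221985), 22.841062545776367)
sled 507 [0.4894 0.2779 0.0197] ((0.49985262751579285, 0.27853062748908997), (0.06443179398775101, 0.04811137169599533), 23.31344223022461)
tray 2064 [0.4923 0.2826 0.0122] ((0.49493172764778137, 0.2835956811904907), (0.11024323105812073, 0.09019738435745239), 18.94264793395996)
```

View pics/w1.png

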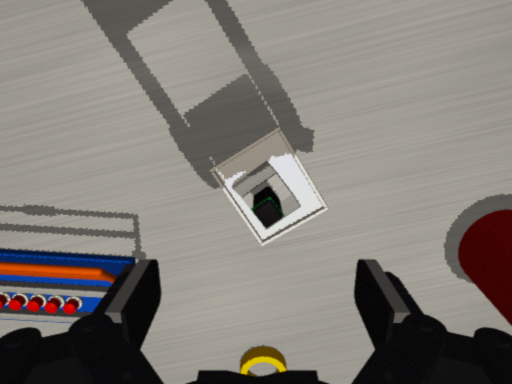

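Wrist view: the press handle is at (267,208) in the white tray, the fingers are at (130,320) and (385,310), and part of the rack is at the left edge. The depth rectangles match the given sizes. Next I turn half-way round and go over the press.

Call:
servo_tool(series="-1 -0.043 0.009 0.07 0 0 72;-1 -0.043 0.009 0.07 0 0 72;-1 -0.043 0.009 0.07 0 0 72;-1 -0.043 0.009 0.07 0 0 72;-1 -0.043 0.009 0.07 0 0 72;-1 -0.043 0.009 0.07 0 0 72;-1 -0.043 0.009 0.07 0 0 72;-1 -0.043 0.009 0.07 0 0 72;-1 -0.043 0.009 0.07 0 0 72;-1 -0.043 0.009 0.07 0 0 72;-1 -0.043 0.009 0.07 0 0 72")

```text
time_s: 2.07
eef_pos: [0.4957, 0.2827, 0.186]
eef_rot: [-0.0, 0.675, 0.738, -0.0]
wrist_force: [1.0, -1.4, -0.4]
opening: 0.999
grasp_force: 0.0
```

Call:
servo_tool(series="-1 0 0 0 0 0 72;-1 0 0 0 0 0 72;-1 0 0 0 0 0 72;-1 0 0 0 0 0 72;-1 0 0 0 0 0 72;-1 0 0 0 0 0 72;-1 0 0 0 0 0 72;-1 0 0 0 0 0 72;-1 0 0 0 0 0 72;-1 0 0 0 0 0 72;-1 0 0 0 0 0 72;-1 0 0 0 0 0 72")

```text
time_s: 3.07
eef_pos: [0.4965, 0.2819, 0.1862]
eef_rot: [-0.0, 0.979, 0.205, -0.0]
wrist_force: [0.0, 0.3, -0.0]
opening: 0.997
grasp_force: 0.0
```

Run:
```python
from h import *
T=pose(); o=ctrl.get_obs(); c=ctrl.camera("wrist")
print(T.round(4),o["q"].round(3),o["wrist_force"])
P=cloud(c,T@c["T_tool_cam"]); z=P[...,2]
near=(np.hypot(P[...,0]-.4954,P[...,1]-.2827)<.08)
for n,a,b in(("handle",.06,.075),("sled",.016,.035)):
    m=near&(z>a)&(z<b)
    if m.sum()>20: r=cv2.minAreaRect(P[m][:,:2].astype(np.float32));print(n,m.sum(),r,"tool:",(np.linalg.inv(T)@[*r[0],.05,1]).round(4))
```

```text
[[ 9.162e-01  4.008e-01 -5.000e-04  4.965e-01]
 [ 4.008e-01 -9.162e-01  1.000e-04  2.819e-01]
 [-4.000e-04 -3.000e-04 -1.000e+00  1.862e-01]
 [ 0.000e+00  0.000e+00  0.000e+00  1.000e+00]] [0.308 0.244 1.681 0.    1.217 1.467] [ 0.04586763  0.2618491  -0.00404369]
handle 1033 ((0.49982210993766785, 0.2782716453075409), (0.025415055453777313, 0.02247004397213459), 23.89239501953125) tool: [0.0016 0.0047 0.1362 1.    ]
sled 746 ((0.5000118613243103, 0.2783876061439514), (0.06439793109893799, 0.04799123853445053), 23.31526756286621) tool: [0.0018 0.0047 0.1362 1.    ]
```

Call:
servo_tool(series="-1 0.0017 0.0047 0.03 0 0 0;-1 0.0017 0.0047 0.06 0 0 0;-1 0.0017 0.0047 0.09 0 0 0;-1 0.0017 0.0047 0.11 0 0 0;-1 0.0017 0.0047 0.125 0 0 0;-1 0.0017 0.0047 0.13 0 0 0;-1 0.0017 0.0047 0.13 0 0 0;0.2 0.0017 0.0047 0.13 0 0 0;0.5 0.0017 0.0047 0.13 0 0 0;1 0.0017 0.0047 0.13 0 0 0;1 0.0017 0.0047 0.13 0 0 0;1 0.0017 0.0047 0.13 0 0 0")

```text
time_s: 4.12
eef_pos: [0.5013, 0.2776, 0.0572]
eef_rot: [-0.0, 0.979, 0.202, 0.001]
wrist_force: [-0.4, 0.8, 1.9]
opening: 0.301
grasp_force: 1.6
```

Call:
servo_tool(series="1 0 0 0 0 0 0;1 0 0 0 0 0 0;1 0 0 0 0 0 0;1 0 0 0 0 0 0")

```text
time_s: 4.45
eef_pos: [0.5013, 0.2777, 0.0568]
eef_rot: [-0.0, 0.98, 0.201, 0.001]
wrist_force: [-0.1, 1.2, 4.8]
opening: 0.249
grasp_force: 62.8
```

Call:
servo_tool(series="1 0 0 -0.01 0 0 0;1 0 0 -0.03 0 0 0;1 0 0 -0.07 0 0 0;1 0 0 -0.11 0 0 0;1 0 0 -0.15 0 0 0;1 0 0 -0.18 0 0 0;1 0 0 -0.18 0 0 0")

```text
time_s: 5.03
eef_pos: [0.5039, 0.2783, 0.2441]
eef_rot: [-0.0, 0.979, 0.201, 0.006]
wrist_force: [1.2, 0.4, -3.3]
opening: 0.248
grasp_force: 62.1
```

Call:
servo_tool(series="1 -0.002 0.03 0 0 0 -7;1 -0.004 0.06 0 0 0 -14;1 -0.007 0.09 0 0 0 -21;1 -0.009 0.12 0 0 0 -28;1 -0.011 0.15 0 0 0 -35;1 -0.013 0.18 0 0 0 -42;1 -0.014 0.205 0 0 0 -48;1 -0.014 0.2156 0 0 0 -49.7;1 -0.014 0.2156 0 0 0 -49.7;1 -0.014 0.2156 0 0 0 -49.7")

```text
time_s: 5.87
eef_pos: [0.5721, 0.0732, 0.2349]
eef_rot: [-0.001, 0.805, 0.593, -0.001]
wrist_force: [-0.1, 0.5, -2.5]
opening: 0.246
grasp_force: 61.8
```

Run:
```python
from h import *
T=pose(); o=ctrl.get_obs(); c=ctrl.camera("wrist"); t=ctrl.camera("top")
np.savez("w2.npz",T=T,**c)
print(T.round(4),o["q"].round(3),o["wrist_force"],o["opening"],o["grasp_force"])
P=cloud(c,T@c["T_tool_cam"])
def caps(P,im,nm):
    h=cv2.cvtColor(im,cv2.COLOR_RGB2HSV).astype(int)
    m=((h[...,0]<6)|(h[...,0]>172))&(h[...,1]>150)&(h[...,2]>60)&(abs(P[...,2]-.06)<.02)&(np.hypot(P[...,0]-.548,P[...,1])<.1)
    n,l,st,ce=cv2.connectedComponentsWithStats(m.astype(np.uint8))
    for i in range(1,n):
        if st[i,4]>=6: print(nm,st[i,4],np.median(P[l==i],0).round(4),P[l==i][:,2].max().round(4))
caps(P,c["img"],"w"); caps(cloud(t),t["img"],"t")
# held press
Q=P; inv=np.linalg.inv(T); L=Q@inv[:3,:3].T+inv[:3,3]
m=(L[...,2]>.02)&(L[...,2]<.06)&(abs(L[...,0])<.05)&(abs(L[...,1])<.04); print("press pts",m.sum(),[np.round(x,4) for x in cv2.minAreaRect(L[m][:,:2].astype(np.float32))],np.percentile(L[m],[2,98],axis=0).round(4))
cv2.imwrite("pics/w2.png",np.vstack([c["img"][:,:,::-1],]))
```

```text
[[ 2.960e-01  9.552e-01 -3.000e-03  5.721e-01]
 [ 9.552e-01 -2.960e-01  4.000e-04  7.320e-02]
 [-5.000e-04 -3.000e-03 -1.000e+00  2.349e-01]
 [ 0.000e+00  0.000e+00  0.000e+00  1.000e+00]] [-0.078  0.206  1.622  0.     1.317  0.222] [-0.08066764  0.46721346 -2.49232146] 0.24551097250862824 61.817357540130615
t 13 [0.5509 0.0012 0.0587] 0.0626
t 12 [ 0.5459 -0.0164  0.0588] 0.0621
t 15 [ 0.5387 -0.0366  0.0581] 0.0626
t 14 [ 0.5328 -0.0544  0.0574] 0.0639
press pts 5889 [array([0.0119, 0.0001]), array([0.0401, 0.0481]), np.float64(0.1592)] [[-0.0021 -0.0231  0.0216]
 [ 0.0313  0.0232  0.0462]]
```

View pics/w2.png

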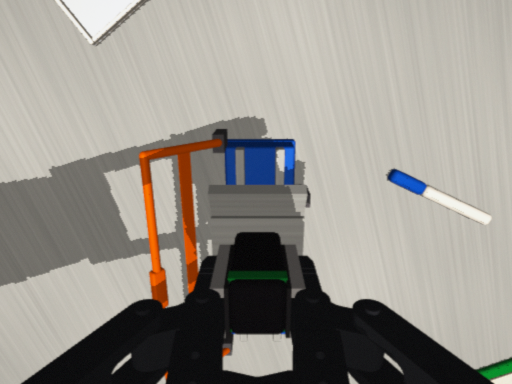

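The wrist view shows the press square in the grip at (255,220). The rack's +y end, with its two rails, is at (240,142)–(290,142), and the keeper is to the left. Next I measure the rack end in tool axes.

Run:
```python
from h import *
d=dict(np.load("w2.npz")); T=d["T"]; P=cloud(d,T@d["T_tool_cam"])
h=cv2.cvtColor(d["img"],cv2.COLOR_RGB2HSV).astype(int)
v,u=np.mgrid[:384,:512]
w=(u>222)&(u<300)&(v>132)&(v<184)
blue=w&(h[...,0]>100)&(h[...,0]<130)&(h[...,1]>120)
inv=np.linalg.inv(T); L=P@inv[:3,:3].T+inv[:3,3]
rail=w&~blue&(h[...,1]<60)&(L[...,2]>.172)&(L[...,2]<.188)
top=w&(P[...,2]>.04)
print("z tops",np.percentile(P[top][:,2],[5,50,95]).round(4),"end x tool",np.nanpercentile(L[top][:,0],[98,99.5]).round(4))
n,l,st,ce=cv2.connectedComponentsWithStats(rail.astype(np.uint8))
for i in range(1,n):
    if st[i,4]>30:
        q=L[l==i]; fl=cv2.fitLine(q[:,:2].astype(np.float32),2,0,.01,.01).ravel()
        print("rail",st[i,4],np.median(q,0).round(4),P[l==i][:,2].mean().round(4),"slope deg",np.degrees(fl[1]/fl[0]).round(2),"x",np.ptp(q[:,0]).round(3),"y",q[:,1].min().round(4),q[:,1].max().round(4))
for r in (150,165,178):
    m=top&(v==r); print(r,L[m][:,1].min().round(4),L[m][:,1].max().round(4), L[m][:,0].mean().round(4))
```

```text
z tops [0.0436 0.0452 0.0557] end x tool [0.0222 0.0319]
rail 52 [ 0.0284 -0.0289  0.1763] 0.0562 slope deg 1.01 x 0.015 y -0.0299 -0.0287
rail 299 [ 0.0059 -0.0157  0.1799] 0.0549 slope deg -0.26 x 0.032 y -0.0195 -0.0119
rail 306 [0.0068 0.02   0.1799] 0.0546 slope deg 0.72 x 0.033 y 0.0164 0.0238
150 -0.0298 0.0335 0.019
165 -0.029 0.0341 0.0049
178 -0.0296 0.0335 -0.0075
```

Call:
servo_tool(series="1 0.002 0.0021 0.02 0 0 0;1 0.002 0.0021 0.045 0 0 0;1 0.002 0.0021 0.07 0 0 0;1 0.002 0.0021 0.09 0 0 0;1 0.002 0.0021 0.105 0 0 0;1 0.002 0.0021 0.113 0 0 0;1 0.002 0.0021 0.115 0 0 0;1 0.002 0.0021 0.115 0 0 0;1 0.002 0.0021 0.115 0 0 0;1 0.002 0.0021 0.115 0 0 0")

```text
time_s: 6.8
eef_pos: [0.5765, 0.0752, 0.1227]
eef_rot: [0.001, 0.804, 0.594, 0.001]
wrist_force: [1.8, -1.4, -2.0]
opening: 0.25
grasp_force: 61.8
```

Call:
servo_tool(series="1 0 0 0.003 0 0 0;1 0 0 0.006 0 0 0;1 0 0 0.009 0 0 0;1 0 0 0.011 0 0 0;1 0 0 0.012 0 0 0;1 0 0 0.012 0 0 0;1 0 0 0.012 0 0 0")

```text
time_s: 7.38
eef_pos: [0.5755, 0.075, 0.1092]
eef_rot: [-0.0, 0.804, 0.594, -0.0]
wrist_force: [0.1, 0.3, -3.5]
opening: 0.249
grasp_force: 61.8
```

Call:
servo_tool(series="1 0 0 0.001 0 0 0;1 0 0 0.002 0 0 0;1 0 0 0.002 0 0 0;1 0 0 0.002 0 0 0")

```text
time_s: 7.72
eef_pos: [0.5759, 0.075, 0.1081]
eef_rot: [0.0, 0.804, 0.594, 0.0]
wrist_force: [-2.9, -0.8, 3.4]
opening: 0.25
grasp_force: 62.8
```

Call:
servo_tool(series="1 0 0 0.001 0 0 0;1 0 0 0.002 0 0 0;1 0 0 0.003 0 0 0;1 0 0 0.003 0 0 0;1 0 0 0.003 0 0 0")

```text
time_s: 8.13
eef_pos: [0.5759, 0.075, 0.1054]
eef_rot: [0.0, 0.804, 0.594, 0.0]
wrist_force: [-3.7, 0.8, 9.1]
opening: 0.249
grasp_force: 63.5
```

Run:
```python
from h import *
T=pose(); o=ctrl.get_obs(); c=ctrl.camera("scene"); 
print(T.round(4),o["wrist_force"].round(2),o["torque"].round(3))
y=cv2.resize(c["img"][90:240,180:340][...,::-1],(800,600) if 0 else (640,600))
cv2.imwrite("pics/s2.png",y)
```

```text
[[ 2.934e-01  9.560e-01  7.000e-04  5.759e-01]
 [ 9.560e-01 -2.934e-01 -1.000e-04  7.500e-02]
 [ 1.000e-04  7.000e-04 -1.000e+00  1.054e-01]
 [ 0.000e+00  0.000e+00  0.000e+00  1.000e+00]] [-3.72  0.82  9.11] [0.012 0.886 0.024]
```

View pics/s2.png

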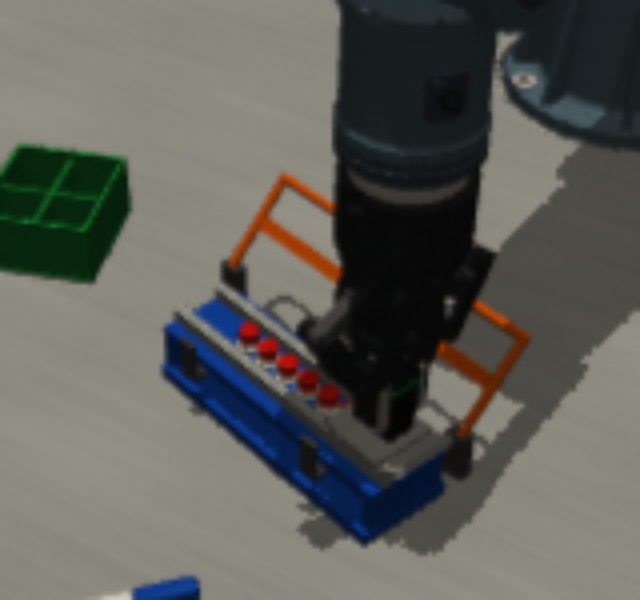

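The press is seated flat on both rails at the bare end, ahead of the first cap at (345,405). The contact is about 11.7 N, so I slide now.

Call:
servo_tool(series="1 -0.003 0 0 0 0 0;1 -0.008 0 0 0 0 0;1 -0.014 0 0 0 0 0;1 -0.02 0 0 0 0 0;1 -0.026 0 0 0 0 0;1 -0.032 0 0 0 0 0;1 -0.038 0 0 0 0 0;1 -0.044 0 0 0 0 0;1 -0.05 0 0 0 0 0")

```text
time_s: 8.93
eef_pos: [0.5631, 0.028, 0.1062]
eef_rot: [0.001, 0.804, 0.594, 0.003]
wrist_force: [1.7, 6.7, 7.7]
opening: 0.249
grasp_force: 63.3
```

Call:
servo_tool(series="1 -0.006 0 0.0003 0 0 0;1 -0.012 0 0.0007 0 0 0;1 -0.018 0 0.0007 0 0 0;1 -0.024 0 0.0007 0 0 0;1 -0.03 0 0.0007 0 0 0;1 -0.036 0 0.0007 0 0 0;1 -0.042 0 0.0007 0 0 0;1 -0.048 0 0.0007 0 0 0;1 -0.054 0 0.0007 0 0 0;1 -0.06 0 0.0007 0 0 0")

```text
time_s: 9.77
eef_pos: [0.5457, -0.0294, 0.1056]
eef_rot: [0.001, 0.804, 0.594, 0.003]
wrist_force: [3.8, 9.2, 9.4]
opening: 0.251
grasp_force: 63.5
```

Run:
```python
from h import *
T=pose(); c=ctrl.camera("wrist"); P=cloud(c,T@c["T_tool_cam"])
print(T.round(4))
h=cv2.cvtColor(c["img"],cv2.COLOR_RGB2HSV).astype(int)
m=((h[...,0]<6)|(h[...,0]>172))&(h[...,1]>150)&(h[...,2]>60)
n,l,st,ce=cv2.connectedComponentsWithStats(m.astype(np.uint8))
for i in range(1,n):
    if st[i,4]>=15: print(ce[i].round(),st[i,4],np.nanmedian(P[l==i],0).round(4))
```

```text
[[ 0.2938  0.9558  0.0059  0.5457]
 [ 0.9559 -0.2938  0.0014 -0.0294]
 [ 0.0031  0.0052 -1.      0.1056]
 [ 0.      0.      0.      1.    ]]
[250.  99.] 600 [0.5638 0.0407 0.0546]
[250. 140.] 570 [0.5581 0.022  0.0546]
[251. 176.] 467 [0.5528 0.0041 0.0545]
```

Caps 6, 5 and 4 are flush at z ≈ 0.0546. Continuing to the far end.

Call:
servo_tool(series="1 -0.006 0 0 0 0 0;1 -0.012 0 0 0 0 0;1 -0.018 0 0 0 0 0;1 -0.024 0 0 0 0 0;1 -0.03 0 0 0 0 0;1 -0.036 0 0 0 0 0;1 -0.042 0 0 0 0 0;1 -0.048 0 0 0 0 0;1 -0.053 0 0 0 0 0;1 -0.056 0 0 0 0 0;1 -0.056 0 0 0 0 0;1 -0.056 0 0 0 0 0")

```text
time_s: 10.82
eef_pos: [0.5289, -0.0838, 0.1054]
eef_rot: [0.002, 0.804, 0.594, 0.002]
wrist_force: [1.3, 3.2, 9.0]
opening: 0.249
grasp_force: 63.6
```

Run:
```python
from h import *
T=pose(); c=ctrl.camera("wrist"); P=cloud(c,T@c["T_tool_cam"])
print(T.round(4))
h=cv2.cvtColor(c["img"],cv2.COLOR_RGB2HSV).astype(int)
m=((h[...,0]<6)|(h[...,0]>172))&(h[...,1]>150)&(h[...,2]>60)
n,l,st,ce=cv2.connectedComponentsWithStats(m.astype(np.uint8))
for i in range(1,n):
    if st[i,4]>=15: print(ce[i].round(),st[i,4],np.nanmedian(P[l==i],0).round(4))
```

```text
[[ 2.940e-01  9.558e-01  4.800e-03  5.289e-01]
 [ 9.558e-01 -2.940e-01 -5.000e-04 -8.380e-02]
 [ 1.000e-03  4.700e-03 -1.000e+00  1.054e-01]
 [ 0.000e+00  0.000e+00  0.000e+00  1.000e+00]]
[249.  14.] 754 [0.5576 0.0207 0.0546]
[250.  60.] 649 [0.5522 0.0023 0.0547]
[250. 105.] 606 [ 0.5463 -0.0166  0.0546]
[251. 145.] 570 [ 0.5406 -0.0354  0.0545]
[251. 179.] 334 [ 0.5356 -0.0519  0.0544]
```

All visible caps are flush. Now lift and carry the press back to the tray.

Call:
servo_tool(series="1 0 0 -0.003 0 0 0;1 0 0 -0.007 0 0 0;1 0 0 -0.015 0 0 0;1 0 0 -0.035 0 0 0;1 0 0 -0.065 0 0 0;1 0 0 -0.1 0 0 0;1 0 0 -0.13 0 0 0;1 0 0 -0.14 0 0 0;1 0 0 -0.14 0 0 0")

```text
time_s: 11.62
eef_pos: [0.5284, -0.0843, 0.2465]
eef_rot: [0.003, 0.804, 0.594, 0.002]
wrist_force: [0.7, -0.2, -3.3]
opening: 0.249
grasp_force: 61.9
```

Call:
servo_tool(series="1 0.015 -0.006 0 0 0 3;1 0.045 -0.018 0 0 0 8;1 0.08 -0.033 0 0 0 13;1 0.115 -0.047 0 0 0 18;1 0.15 -0.061 0 0 0 24;1 0.185 -0.076 0 0 0 30;1 0.22 -0.09 0 0 0 36;1 0.255 -0.104 0 0 0 42;1 0.29 -0.119 0 0 0 47;1 0.32 -0.131 0 0 0 51;1 0.336 -0.137 0 0 0 53;1 0.341 -0.1395 0 0 0 53")

```text
time_s: 12.62
eef_pos: [0.4914, 0.2857, 0.2402]
eef_rot: [-0.0, 0.985, 0.174, -0.002]
wrist_force: [-0.3, -0.6, -3.3]
opening: 0.245
grasp_force: 61.8
```

Call:
servo_tool(series="1 0 0 0.01 0 0 0;1 0 0 0.03 0 0 0;1 0 0 0.05 0 0 0;1 0 0 0.07 0 0 0;1 0 0 0.08 0 0 0;1 0 0 0.08 0 0 0;1 0 0 0.08 0 0 0")

```text
time_s: 13.2
eef_pos: [0.4932, 0.2822, 0.1624]
eef_rot: [0.0, 0.985, 0.173, -0.001]
wrist_force: [1.3, 0.7, -3.6]
opening: 0.251
grasp_force: 61.8
```

Run:
```python
from h import *
T=pose(); o=ctrl.get_obs(); c=ctrl.camera("wrist"); P=cloud(c,T@c["T_tool_cam"]); t=ctrl.camera("top")
print(T.round(4),o["wrist_force"].round(2))
inv=np.linalg.inv(T); L=P@inv[:3,:3].T+inv[:3,3]
m=(L[...,2]>.015)&(L[...,2]<.06)&(abs(L[...,0])<.05)&(abs(L[...,1])<.04)
print("press tool",[np.round(x,4) for x in cv2.minAreaRect(L[m][:,:2].astype(np.float32))],L[m].min(0).round(4),L[m].max(0).round(4))
near=(np.hypot(P[...,0]-.4954,P[...,1]-.2827)<.08)
m=near&(P[...,2]>.009)&(P[...,2]<.0145); print("tray",cv2.minAreaRect(P[m][:,:2].astype(np.float32)))
Pt=cloud(t);h=cv2.cvtColor(t["img"],cv2.COLOR_RGB2HSV).astype(int)
m=((h[...,0]<6)|(h[...,0]>172))&(h[...,1]>150)&(abs(Pt[...,2]-.056)<.01)&(np.hypot(Pt[...,0]-.548,Pt[...,1])<.08)
n,l,st,ce=cv2.connectedComponentsWithStats(m.astype(np.uint8))
for i in range(1,n):
    if st[i,4]>=4: print(st[i,4],np.nanmedian(Pt[l==i],0).round(4))
```

```text
[[ 9.403e-01  3.402e-01 -2.300e-03  4.932e-01]
 [ 3.402e-01 -9.403e-01 -1.000e-03  2.822e-01]
 [-2.500e-03  1.000e-04 -1.000e+00  1.624e-01]
 [ 0.000e+00  0.000e+00  0.000e+00  1.000e+00]] [ 1.27  0.72 -3.58]
press tool [array([0.0123, 0.0006]), array([0.0399, 0.0483]), np.float64(0.0153)] [-0.0077 -0.0235  0.015 ] [0.0322 0.0248 0.0485]
tray ((0.4947601556777954, 0.28336673974990845), (0.11012838780879974, 0.09016412496566772), 18.87010955810547)
15 [0.5629 0.0394 0.0544]
13 [0.557  0.0203 0.0538]
12 [0.5523 0.0024 0.0536]
13 [ 0.545  -0.0153  0.054 ]
13 [ 0.5391 -0.0346  0.0531]
14 [ 0.533  -0.0546  0.0532]
```

Call:
servo_tool(series="1 0.002 0 0.02 0 0 0;1 0.002 0 0.045 0 0 0;1 0.002 0 0.07 0 0 0;1 0.002 0 0.085 0 0 0;1 0.002 0 0.095 0 0 0;1 0.002 0 0.1 0 0 0;1 0.002 0 0.101 0 0 0;1 0.002 0 0.102 0 0 0;1 0.002 0 0.103 0 0 0;1 0.002 0 0.104 0 0 0;1 0.002 0 0.104 0 0 0;1 0.002 0 0.104 0 0 0")

```text
time_s: 14.3
eef_pos: [0.4957, 0.2841, 0.0601]
eef_rot: [-0.0, 0.985, 0.173, 0.0]
wrist_force: [-0.4, 0.0, -3.3]
opening: 0.247
grasp_force: 61.9
```

Call:
servo_tool(series="1 0 0 0.001 0 0 0;1 0 0 0.002 0 0 0;1 0 0 0.003 0 0 0;1 0 0 0.0035 0 0 0;1 0 0 0.0035 0 0 0;1 0 0 0.0035 0 0 0")

```text
time_s: 14.8
eef_pos: [0.4956, 0.2841, 0.0566]
eef_rot: [0.0, 0.985, 0.173, 0.0]
wrist_force: [-2.6, -1.6, 4.3]
opening: 0.25
grasp_force: 62.7
```

Call:
servo_tool(series="0.4 0 0 0 0 0 0;0 0 0 0 0 0 0;-1 0 0 0 0 0 0;-1 0 0 0 0 0 0;-1 0 0 0 0 0 0;-1 0 0 0 0 0 0;-1 0 0 0 0 0 0;-1 0 0 0 0 0 0")

```text
time_s: 15.47
eef_pos: [0.4955, 0.284, 0.0561]
eef_rot: [0.0, 0.985, 0.173, -0.0]
wrist_force: [-0.0, -0.3, 0.5]
opening: 1.001
grasp_force: 0.0
```

Call:
servo_tool(series="-1 0 0 -0.005 0 0 0;-1 0 0 -0.02 0 0 0;-1 0 0 -0.05 0 0 0;-1 0 0 -0.09 0 0 0;-1 0 0 -0.13 0 0 0;-1 0 0 -0.15 0 0 0;-1 0 0 -0.15 0 0 0")

```text
time_s: 16.05
eef_pos: [0.4987, 0.2852, 0.2131]
eef_rot: [-0.001, 0.985, 0.173, 0.006]
wrist_force: [0.8, 0.8, 0.6]
opening: 1.001
grasp_force: 0.0
```

Run:
```python
from h import *
T=pose(); o=ctrl.get_obs(); c=ctrl.camera("wrist"); P=cloud(c,T@c["T_tool_cam"]); z=P[...,2]
print(T.round(4),o["q"].round(3),o["opening"])
near=(np.hypot(P[...,0]-.4954,P[...,1]-.2827)<.08)
for n,a,b in(("handle",.06,.075),("sled",.016,.035)):
    m=near&(z>a)&(z<b); print(n,m.sum(),P[m][:,2].mean(),cv2.minAreaRect(P[m][:,:2].astype(np.float32)))
t=ctrl.camera("top");Pt=cloud(t);h=cv2.cvtColor(t["img"],cv2.COLOR_RGB2HSV).astype(int)
C=np.array([.5486,-.0072]);ux=np.array([.956,-.294]);uy=np.array([.294,.956])
o=(h[...,0]>6)&(h[...,0]<18)&(h[...,1]>150)&(Pt[...,2]>.055)&(np.hypot(Pt[...,0]-.5,Pt[...,1])<.15)
q=Pt[o]; r=np.c_[(q[:,:2]-C)@ux,(q[:,:2]-C)@uy,q[:,2]]
b=r[r[:,0]<-70e-3]
print("bar",len(b),np.median(b,0).round(4),b.min(0).round(4),b.max(0).round(4))
ang=np.arctan2(r[:,2]-.0595,r[:,0]+.036); rad=np.hypot(r[:,2]-.0595,r[:,0]+.036)
print("angle",np.median(ang[rad>.05]),np.percentile(rad,[50,95,99]).round(4))
for k in range(0):pass
i=rad>.055; print(np.c_[r[i],ang[i]][::12].round(3))
```

```text
[[ 9.399e-01  3.412e-01  1.080e-02  4.987e-01]
 [ 3.412e-01 -9.400e-01  3.500e-03  2.852e-01]
 [ 1.130e-02  4.000e-04 -9.999e-01  2.131e-01]
 [ 0.000e+00  0.000e+00  0.000e+00  1.000e+00]] [0.313 0.214 1.659 0.    1.258 1.536] 1.0011424930663273
handle 830 0.06716197404010894 ((0.4948230981826782, 0.2829148769378662), (0.02500736527144909, 0.022413786500692368), 19.531864166259766)
sled 687 0.01894516029442107 ((0.4954061806201935, 0.2830272316932678), (0.06516657769680023, 0.047856174409389496), 19.82255744934082)
bar 237 [-0.0833 -0.0003  0.1127] [-0.0889 -0.1137  0.0967] [-0.0702  0.1133  0.1225]
angle 2.2969685659847268 [0.041  0.0742 0.0758]
[[-0.071  0.112  0.103  2.248]
 [-0.084  0.11   0.113  2.301]
 [-0.082  0.092  0.113  2.275]
 [-0.085  0.083  0.114  2.299]
 [-0.082  0.063  0.109  2.318]
 [-0.084  0.054  0.112  2.314]
 [-0.082  0.035  0.116  2.255]
 [-0.086  0.032  0.111  2.348]
 [-0.086  0.021  0.11   2.352]
 [-0.087  0.015  0.114  2.328]
 [-0.079 -0.015  0.112  2.253]
 [-0.081 -0.015  0.111  2.292]
 [-0.082 -0.023  0.116  2.248]
 [-0.082 -0.032  0.115  2.266]
 [-0.085 -0.04   0.114  2.302]
 [-0.082 -0.059  0.11   2.32 ]
 [-0.085 -0.07   0.111  2.326]
 [-0.082 -0.088  0.108  2.334]
 [-0.081 -0.101  0.117  2.236]
 [-0.082 -0.109  0.111  2.301]]
```

The press stands at (0.4954, 0.283), upright and in its tray. The keeper is at about 2.3 rad with its bar at rack (-0.083, z 0.112). I shut the fingers and go behind the bar.

Call:
servo_tool(series="-1 -0.012 0.016 0 0 0 4;-1 -0.03 0.041 0 0 0 8;1 -0.048 0.066 0 0 0 13;1 -0.066 0.09 0 0 0 18;1 -0.084 0.115 0 0 0 23;1 -0.102 0.139 0 0 0 28;1 -0.12 0.164 0 0 0 32;1 -0.138 0.188 0 0 0 35;1 -0.152 0.207 0 0 0 37;1 -0.157 0.214 0 0 0 37;1 -0.157 0.214 0 0 0 37;1 -0.157 0.214 0 0 0 37")

```text
time_s: 17.15
eef_pos: [0.4204, 0.0295, 0.2052]
eef_rot: [-0.0, 0.989, -0.149, -0.001]
wrist_force: [0.2, -0.4, -0.4]
opening: -0.003
grasp_force: 0.0
```

```bash
cat > k.py <<'E'
from h import *
C=np.array([.5494,-.007]);ux=np.array([.956,-.294]);uy=np.array([.294,.956])
def rk(q): return np.c_[(q[:,:2]-C)@ux,(q[:,:2]-C)@uy,q[:,2]]
def keep(P,im):
    h=cv2.cvtColor(im,cv2.COLOR_RGB2HSV).astype(int)
    o=(h[...,0]>6)&(h[...,0]<18)&(h[...,1]>150)&(P[...,2]>.045)&(np.hypot(P[...,0]-.53,P[...,1])<.17)
    r=rk(P[o]); a=np.arctan2(r[:,2]-.0595,r[:,0]+.036); rad=np.hypot(r[:,2]-.0595,r[:,0]+.036)
    i=rad>.06; print("keeper",i.sum(),np.median(a[i]),"bar",np.median(r[i],0).round(4))
def show(name):
    T=pose(); o=ctrl.get_obs(); print("TCP rack",rk(T[None,:3,3]).round(4),"yaw toolx",np.degrees(np.arctan2(T[1,0],T[0,0])).round(2),"F",o["wrist_force"].round(1),o["opening"])
    c=ctrl.camera("wrist");keep(cloud(c,T@c["T_tool_cam"]),c["img"])
    t=ctrl.camera("top");keep(cloud(t),t["img"])
    if name: cv2.imwrite(f"pics/{name}.png",c["img"][...,::-1])
E
python3 -c "
from k import *
show('k1')"
```

```text
TCP rack [[-0.134  -0.003   0.2052]] yaw toolx -17.1 F [ 0.2 -0.4 -0.4] -0.002507811623533984
keeper 4885 2.2854611696491896 bar [-0.0833 -0.0005  0.1135]
keeper 209 2.300954526201864 bar [-0.084   0.0067  0.1124]
```

View pics/k1.png

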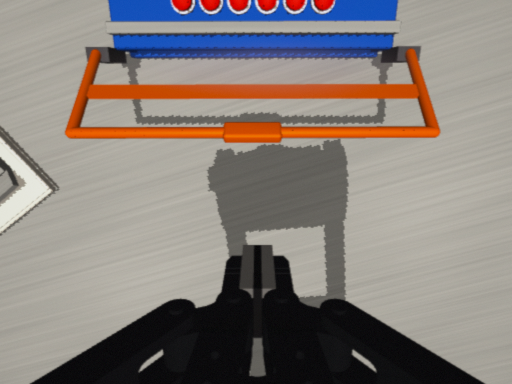

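The closed fingers are at (258,260), squarely behind the tab at (252,130). Descend behind it, then push.

Call:
servo_tool(series="1 0 0 0.02 0 0 0;1 0 0 0.045 0 0 0;1 0 0 0.065 0 0 0;1 0 0 0.078 0 0 0;1 0.01 0 0.078 0 0 0;1 0.02 0 0.078 0 0 0;1 0.03 0 0.078 0 0 0;1 0.03 0 0.078 0 0 0;1 0.03 0 0.078 0 0 0")

```text
time_s: 18.0
eef_pos: [0.4511, 0.0202, 0.1291]
eef_rot: [0.0, 0.989, -0.148, 0.001]
wrist_force: [0.1, 0.7, -1.0]
opening: -0.005
grasp_force: 0.0
```

```bash
python3 -c "
from k import *
show('')"
```

```text
TCP rack [[-0.102  -0.0029  0.1291]] yaw toolx -17.06 F [ 0.1  0.7 -1. ] -0.0048948369917633594
keeper 9352 2.246070312597328 bar [-0.0805 -0.0043  0.1152]
keeper 53 2.2621868851540308 bar [-0.0814  0.0889  0.114 ]
```

Call:
servo_tool(series="1 0.005 0 -0.003 0 0 0;1 0.012 0 -0.007 0 0 0;1 0.021 0 -0.011 0 0 0;1 0.031 0 -0.014 0 0 0;1 0.041 0 -0.017 0 0 0;1 0.05 0 -0.018 0 0 0;1 0.058 0 -0.018 0 0 0;1 0.066 0 -0.017 0 0 0;1 0.072 0 -0.015 0 0 0;1 0.078 0 -0.013 0 0 0;1 0.078 0 -0.013 0 0 0")

```text
time_s: 19.02
eef_pos: [0.5248, -0.0028, 0.1404]
eef_rot: [0.0, 0.989, -0.149, -0.0]
wrist_force: [-0.3, -0.6, 0.5]
opening: 0.001
grasp_force: 0.0
```

```bash
python3 -c "
from k import *
show('k2')"
```

```text
TCP rack [[-0.0248 -0.0032  0.1404]] yaw toolx -17.08 F [-0.3 -0.6  0.5] 0.0006830208451370026
keeper 8202 1.145195289764179 bar [-0.0056 -0.0021  0.1263]
keeper 42 1.166446957539324 bar [-0.0083  0.0906  0.1253]
```

View pics/k2.png

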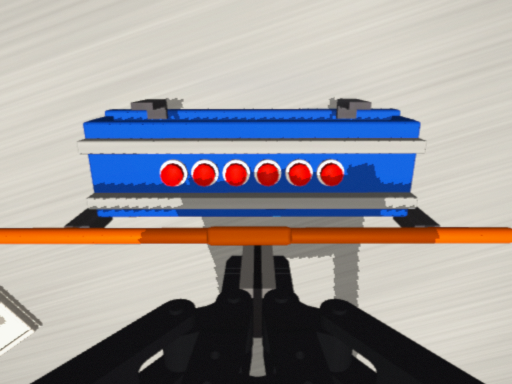

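The finger is behind the bar at (250,235), and the keeper has gone past upright to about 1.15 rad. I push it further over, then go on top of it.

Call:
servo_tool(series="1 0.005 0 0.002 0 0 0;1 0.01 0 0.004 0 0 0;1 0.015 0 0.007 0 0 0;1 0.02 0 0.01 0 0 0;1 0.023 0 0.012 0 0 0;1 0.023 0 0.012 0 0 0;1 0.015 0 0.012 0 0 0;1 0.013 0 0 0 0 0;1 0.013 0 -0.012 0 0 0;1 0.013 0 -0.012 0 0 0")

```text
time_s: 19.95
eef_pos: [0.539, -0.0067, 0.1574]
eef_rot: [0.0, 0.989, -0.148, 0.004]
wrist_force: [-0.2, -0.3, 1.3]
opening: 0.003
grasp_force: 0.0
```

```bash
python3 -c "
from k import *
show('')"
```

```text
TCP rack [[-0.01   -0.0028  0.1574]] yaw toolx -17.05 F [-0.2 -0.3  1.3] 0.0033339463283437332
keeper 6286 0.783997601330664 bar [ 0.0159 -0.0013  0.1106]
keeper 40 0.7832493289659475 bar [0.0132 0.0952 0.1084]
```

Call:
servo_tool(series="1 0.013 0 0 0 0 0;1 0.024 0 0 0 0 0;1 0.024 0 0 0 0 0;1 0.024 0 0.008 0 0 0;1 0.024 0 0.01 0 0 0;1 0.024 0 0.01 0 0 0;1 0.024 0 0.01 0 0 0")

```text
time_s: 20.63
eef_pos: [0.5586, -0.013, 0.1424]
eef_rot: [-0.0, 0.989, -0.148, -0.001]
wrist_force: [-0.0, -0.5, 0.0]
opening: -0.001
grasp_force: 0.0
```

```bash
python3 -c "
from k import *
show('k3')"
```

```text
TCP rack [[ 0.0105 -0.003   0.1424]] yaw toolx -17.06 F [-0.  -0.5  0. ] -0.0008969991308644471
keeper 6496 0.7759632713583671 bar [0.0165 0.0012 0.1105]
keeper 51 0.7899324119185839 bar [0.0129 0.0867 0.1097]
```

Call:
servo_tool(series="1 0.004 0 0.004 0 0 0;1 0.008 0 0.009 0 0 0;1 0.0115 0 0.014 0 0 0;1 0.015 0 0.02 0 0 0;1 0.018 0 0.0265 0 0 0;1 0.02 0 0.033 0 0 0;1 0.022 0 0.039 0 0 0;1 0.023 0 0.044 0 0 0;1 0.023 0 0.047 0 0 0;1 0.023 0 0.049 0 0 0;1 0.023 0 0.049 0 0 0;1 0.023 0 0.049 0 0 0")

```text
time_s: 21.73
eef_pos: [0.581, -0.0199, 0.0939]
eef_rot: [-0.0, 0.989, -0.148, -0.0]
wrist_force: [0.0, -0.0, -1.0]
opening: 0.003
grasp_force: 0.0
```

```bash
python3 -c "
from k import *
show('k4')"
```

```text
TCP rack [[ 0.034  -0.003   0.0939]] yaw toolx -17.06 F [ 0. -0. -1.] 0.0026650925710811906
keeper 6709 0.09688609483619907 bar [0.0353 0.0079 0.0663]
keeper 47 0.0870278228504636 bar [0.032  0.092  0.0653]
```

Call:
servo_tool(series="1 0 0 0.002 0 0 0;1 0 0 0.004 0 0 0;1 0 0 0.005 0 0 0;1 0 0 0.005 0 0 0;1 0 0 0.005 0 0 0")

```text
time_s: 22.25
eef_pos: [0.5813, -0.02, 0.089]
eef_rot: [-0.0, 0.989, -0.148, -0.0]
wrist_force: [0.3, 0.2, -0.3]
opening: -0.0
grasp_force: 0.0
```

Call:
servo_tool(series="1 0 0 0.001 0 0 0;1 0 0 0.0015 0 0 0;1 0 0 0.0015 0 0 0;1 0 0 0.0015 0 0 0")

```text
time_s: 22.58
eef_pos: [0.5814, -0.02, 0.0885]
eef_rot: [0.0, 0.989, -0.148, -0.0]
wrist_force: [-2.9, -0.4, 7.4]
opening: 0.003
grasp_force: 3.8
```

The end stop is reached at 7.4 N, so the keeper is closed. Back off and check.

Call:
servo_tool(series="1 0 0 -0.005 0 0 0;1 0 0 -0.02 0 0 0;1 0 0 -0.05 0 0 0;1 0 0 -0.08 0 0 0;1 -0.03 0 -0.11 0 0 0;1 -0.06 0 -0.14 0 0 0;1 -0.06 0 -0.15 0 0 0;1 -0.06 0 -0.15 0 0 0;1 -0.06 0 -0.15 0 0 0;1 -0.06 0 -0.15 0 0 0")

```text
time_s: 23.42
eef_pos: [0.5241, -0.0026, 0.2362]
eef_rot: [-0.0, 0.989, -0.149, -0.001]
wrist_force: [0.1, 0.6, -0.4]
opening: -0.0
grasp_force: 0.0
```

```bash
python3 -c "
from k import *
show('k5')
c=ctrl.camera('scene'); cv2.imwrite('pics/end.png',cv2.resize(c['img'][...,::-1],(768,576)))"
```

```text
TCP rack [[-0.0255 -0.0032  0.2362]] yaw toolx -17.08 F [ 0.1  0.6 -0.4] -0.0003637356020232376
keeper 2465 0.045361430753639596 bar [0.0338 0.002  0.0627]
keeper 16 0.03586664694964287 bar [0.0321 0.1089 0.062 ]
```

View pics/end.png

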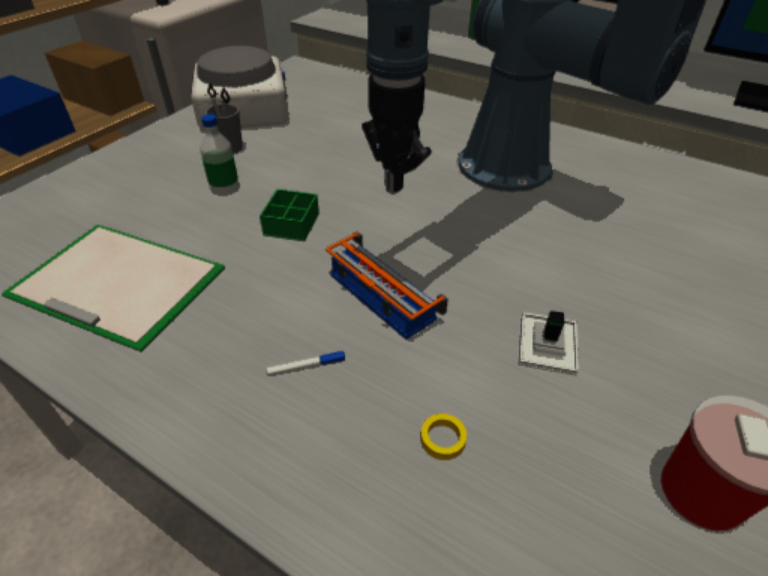

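View pics/k5.png

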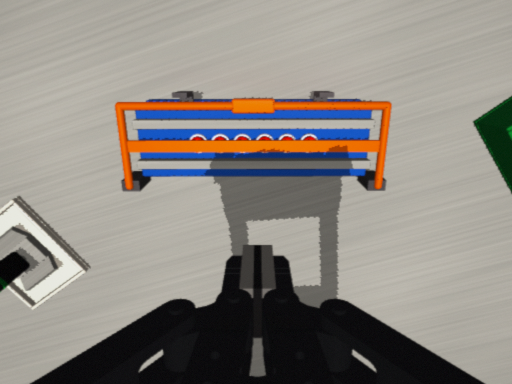

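The keeper lies level over the caps, with its bar at (253,105) and its top at z ≈ 0.0627, so it is closed. The press stands upright in its tray at (550,340) in the scene view, and the carton, tape and marker have not moved.

```bash
python3 -c "
from bench import ctrl
print(ctrl.hand_in())"
```

```text
the job is handed in; nothing more can be done
None
```

The job is handed in but no verdict came back: by my last camera checks all six caps are flush, the press stands upright in its tray, the keeper is closed, and the carton, tape and marker were not moved.

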